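Clear the jar and hold the chopper's dial at its third click

ROBOT

A 6-joint arm with a two-finger parallel gripper is mounted at the origin on a cart in front of the work surface, level with it; the furniture and walls round the work are solid. World frame = base frame: x ahead of the robot, y to its left, z up, the work surface at z = 0. Lengths are in mm, angles in rad, forces in N, time in s.
With the tool pointing down it reaches from about 275 to 1000 mm from the base axis. Payload 8.4 kg.
Tool frame: the origin (TCP) lies between the finger pads; the fingertips stand 22 mm ahead of it and the grasp point (between the pads) lies 3 mm ahead of it; z points along the fingers, y is the line along which they close (so a half turn about z gives the same grasp; the last joint's range is limited). The gripper opens to 85 mm and grips with 20 to 120 N. Pads are 22 mm wide; open, the fingers measure 114 mm over their backs; the gripper's body (76 mm by 85 mm) begins 54 mm behind the grasp point. The pads swing forward as they close: fully open they stand 13 mm farther back than shut.
Start: joints at [1.187, 0.353, 1.633, -0, 1.155, -0.002], TCP at [232.868, 580, 253.281] pointing down, gripper open.
Joint ranges: [-2.63, 2.63], [-0.92, 2.1], [0.06, 2.66], [-1.3, 4.44], [0, 2.69], [-3.02, 3.02]. Speed limits (rad/s): [2.22, 2.22, 2.79, 3.14, 3.14, 3.14].

INTERFACE

Orientations are given as [roll, pitch, yaw] about the fixed x, y, z axes, in that order (R = Rz(yaw) Ry(pitch) Rx(roll)).
In Python, from rig import r, grab_frame gives the robot as it stands.
- The arm moves only by the shell command python3 -m inch 'ROWS' [FORCE]. ROWS is JSON, a list of rows, each a list of 7 numbers: the turn, a rotation vector about the tool's x, y, z as a fraction of full scale, then the shift along the tool's x, y, z as a fraction of full scale, then the closure, from 0 (fully open) to 1 (shut). In form: [[rx, ry, rz, dx, dy, dz, fingers], ...]. A call has 1 to 8 rows; each row shifts and turns the commanded pose from where the row before left it, along the tool's axes as they then stand; what a row does not reach is not made up. Full scale, the value 1, is 2.5 cm for a shift and pi rad for a turn. A row lasts 1/12 s, in which the tool goes at most 41.7 mm and 7.16 degrees, less where a joint would pass 70% of its speed; a pose out of reach is approached as far as the arm can. A call with a number of a shift or a turn outside -1 to 1 is refused whole. A call with a gripper value outside its range is refused whole. The fingers move at their own pace and stop on an object; FORCE is the grip in N (left out, the last holds). Time passes only in rows, so rows that do not move let the fingers close. It gives the time, the measured TCP pose, the force, the opening and the grip force at its end, in the units of the state.
- r.sense(): the state, without advancing time (a new reading comes with each control period).
- grab_frame(name): name is "scene" or "top" or "wrist"; returns a dict with "pixels" (480x640x3 uint8, red, green, blue), "z_map" (480x640 float32, mm along the optical axis (not along the pixel's ray), 0 where there is no reading), "vertical_fov" (degrees; the focal length in pixels is half the picture's height over the tangent of half this angle, whatever the lens; pixels are square), "cx", "cy" (the principal point, pixels), "cam_to_world" (4x4, takes a point from camera to world coordinates). Camera axes: x right, y down, z forward; pixel columns grow to the right and rows downward; lengths in mm; the calibration is good to about 2 mm. A picture is of the moment at which its call begins.
- r.sign_off(): hands the job in; it is judged then, once.
The state is a dict: "clock": time; "qpos": joint angles; "qvel": joint speeds; "joint_efforts": joint torques, N m; "eef_pos": TCP position; "tcp_rot": TCP orientation; "contact_force": force on the tool from outside, world axes, zero at the start; "wrist_torque": the same for the moment, N m; "opening": opening from 0.0 (shut) to 1.0 (fully open); "grasp_force": force on a finger pad.
Only numpy, scipy, OpenCV 4.12 (cv2) and the standard library are available. Lean on these libraries where they do the work, as an engineer would, in place of code of your own. Each camera call takes 0.05 s, during which the arm holds its last target. There are 200 camera calls.

TASK

The small food chopper runs only while its spring-return dial is held turned. Take the spice jar that stands in the dial's way off the chopper and stand it upright on the round wooden board, leaving the other things on the worktop where they are; then, with the fingers on the dial's upright peg, turn the dial clockwise past the first two clicks to the third and keep it there. The job ends holding: the program finishes while the fingers still hold the dial at the third click against its spring, and does not let go.

Things in the scene. Friction and masses are not known exactly. Their poses are not given: they have to be found in the camera images.
- chopper: food chopper, fixed to the worktop: low white body 220 (x) x 170 (y) x 45 mm high, origin at the centre of its underside, front = its -x side, turned up to 0.35 rad. On its flat top (the deck, 45 mm high) the dial is in front; behind it a clear bowl with a white lid, 100 mm across, centred at (58, 0) mm, top 118 mm above the worktop. It stands left or right on the worktop
- dial_axis (a point): point on the dial's vertical axis at deck height, (-20, 0, 45) mm in the chopper's frame, same axes; fixed. In this frame the peg stands at 55 mm * (-cos(0.65 - q), -sin(0.65 - q)) for dial angle q: from front right (q = 0) it sweeps clockwise across the front to front left. Marks on the deck: one dot at the first click, two at the second, three at the third
- dial_peg (a point): point on the centre line of the dial's upright peg, 30 mm above the deck; travels with the dial. The dial: grey disc 54 mm across, 14 mm high, with a flat arm 14 mm wide, its top 12 mm above the deck; at the arm's end, 55 mm from the axis, the smooth round peg, 14 mm in diameter (18 mm below 15 mm above the deck), its top 46 mm above the deck. It may turn between pinching fingers
- dial (a joint): dial angle in rad, positive clockwise seen from above: 0 off (spring rest), soft clicks at 0.4, 0.8 and 1.2 (the third), end stop at 1.3. A spring drives it back to 0 from everywhere, no click holds it: about 3 N at the peg near 0, 5 N at the third click; on the way to each click it rises (up to about 6 N), then suddenly eases by 2 to 4 N
- spice_jar: spice jar, clear upright round jar with a dark cap, 41 mm in diameter and 105 mm high, about 0.1 kg, origin at the centre of its underside, z up. It starts standing on the chopper's deck, front left of the dial, in the way of the peg
- board: round wooden board lying on the worktop, fixed, 140 mm across and 10 mm thick, origin at the centre of its underside (its top is 10 mm higher); on the other side of the worktop from the chopper
- mug_a: bystander: white mug, 80 x 120 x 101 mm high, at the front right; origin at its underside's centre
- yoghurt_tub: bystander: yoghurt tub, 72 mm across, 71 mm high, at the back in the middle; origin at its underside's centre
There are look-alikes about, which are no part of the job. What is shaped like the spice_jar but red is not meant.

How it is judged (in metres and radians):
On the way, in this order (a step that is already met when the one before it is completed fails the run):
1. the spice jar stands upright on the board, let go (horizontal distance between spice_jar and board below 0.055 m and height (world z) of spice_jar between 0.005 and 0.016 m and angle between spice_jar's own z axis and vertical below 0.12 rad and contact force between each of the arm, the fingers and spice_jar below 0.1 N and linear speed of spice_jar below 0.03 m/s), for 0.2 s.
2. the dial is turned past its first click (value of joint dial above 0.5 rad).
3. the dial is held by the fingers at its third click (value of joint dial above 1.08 rad and contact force between the fingers and chopper above 1 N), for 0.3 s.
At the end, for the whole second after the job is handed in: the fingers hold the dial at its third click (joint above 1.08 rad; the end stop is at 1.3) with more than 1 N on it, and the jar stands upright (within 0.12 rad), at rest and untouched on the board, its centre within 55 mm of the board's centre (all of step 1 and all of step 3); the arm keeps its last pose, push and grip.
It fails at once if the dial is worked while the jar still stands on the chopper (value of joint dial above 0.35 rad and height (world z) of spice_jar above 0.03 m and horizontal distance between spice_jar and dial_axis below 0.1 m).
It fails at once if the spice jar is knocked over (angle between spice_jar's own z axis and vertical above 0.8 rad).
It fails at once if the mug is disturbed (moved more than 40 mm) (distance of mug_a from where it was at the start of the episode above 0.04 m).
It fails at once if the yoghurt tub is disturbed (moved more than 40 mm) (distance of yoghurt_tub from where it was at the start of the episode above 0.04 m).
It also fails if it takes over 51 s, if anything falls off the work surface, if the arm or the gripper's body presses on something with over 40 N, if the wrist force passes 120 N, or if a joint passes its speed limit or range.

## Working session

There is one attempt and no reset: what is moved stays moved. The work goes in short steps, Python scripts to look and compute and a shell command to move; the robot and the scene stay as the last step left them, time stands still between calls to the robot, and variables do not carry over. Pictures are saved under pics/ and viewed, at most 10 in all, crops included, and the job is handed in when it is done.

```bash
ls; mkdir -p pics; cat > h.py <<'E'
import numpy as np, cv2
from rig import r, grab_frame
def grab(n):
    f=grab_frame(n); np.savez(f'pics/{n}.npz',**f); cv2.imwrite(f'pics/{n}.png',f['pixels'][...,::-1]); return f
def foc(f): return 240/np.tan(np.radians(f['vertical_fov'])/2)
def pts(f):
    k=foc(f); v,u=np.mgrid[:480,:640]; z=f['z_map']
    P=np.stack([(u-f['cx'])/k*z,(v-f['cy'])/k*z,z],-1); T=f['cam_to_world']
    return P@T[:3,:3].T+T[:3,3]
def ray(f,u,v,z):
    k=foc(f); T=f['cam_to_world']; d=T[:3,:3]@np.array([(u-f['cx'])/k,(v-f['cy'])/k,1]); o=T[:3,3]
    return o+d*(z-o[2])/d[2]
E
python3 - <<'E'
from h import *
s=r.sense(); print(s)
a=grab('top'); b=grab('scene'); print(a['cam_to_world'].round(2),foc(a),a['cx'],a['cy'])
E
```

```text
pics
{'clock': 0.0, 'qpos': array([ 1.18658062e+00,  3.53695159e-01,  1.63411941e+00,  7.37938258e-07,
        1.15518791e+00, -2.39856405e-03]), 'qvel': array([ 0.00013914,  0.00209268, -0.00310673,  0.0004926 ,  0.00122863,
       -0.00019953]), 'joint_efforts': array([-2.08266676e-03, -6.05212355e+01, -3.42084074e+01, -2.35226953e-04,
        9.09407157e-03,  1.62867019e-05]), 'eef_pos': array([232.71543306, 579.59009855, 252.53859565]), 'tcp_rot': array([-3.14018284e+00, -4.05623560e-06,  2.75977521e+00]), 'contact_force': array([-0.3534453 ,  0.1240452 ,  0.18894043]), 'wrist_torque': array([ 0.04627532,  0.06100743, -0.04595802]), 'grasp_force': 0.0, 'opening': 1.0001535457448907}
[[-0.00000e+00 -9.80000e-01  1.90000e-01  3.33250e+02]
 [-1.00000e+00  0.00000e+00 -1.00000e-02 -7.73600e+01]
 [ 1.00000e-02 -1.90000e-01 -9.80000e-01  1.26415e+03]
 [ 0.00000e+00  0.00000e+00  0.00000e+00  1.00000e+00]] 570.5467013589287 330.6836728117516 235.50584102546375
```

View pics/top.png

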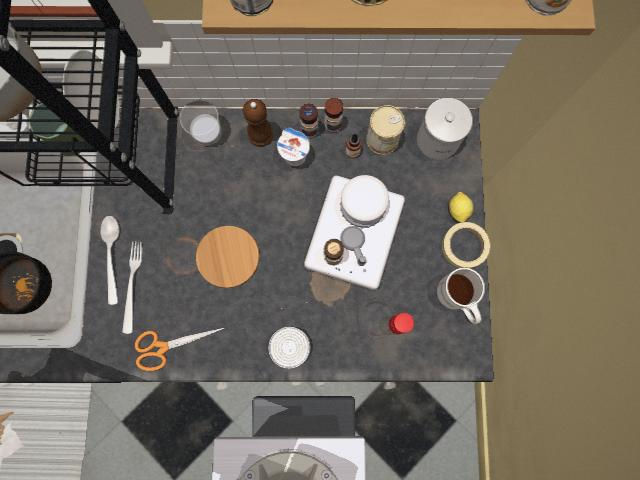

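View pics/scene.png

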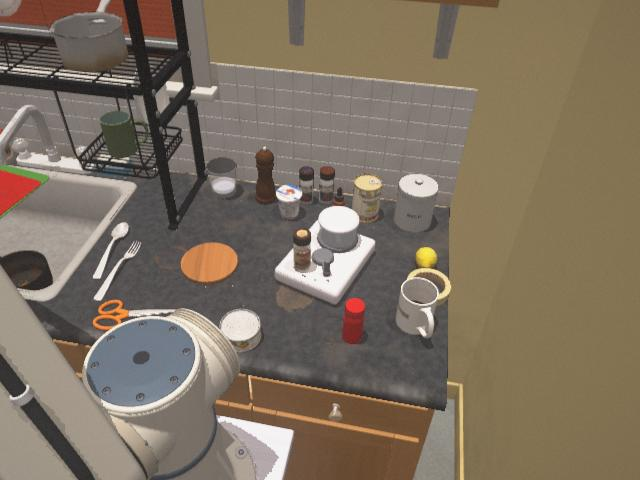

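The top view shows the jar on the chopper with its dark cap at (334,250), the dial at (353,238) with its peg near (362,262), and the board at (227,256). Look-alikes in that view: the red jar (402,323), which is excluded; jars at the back (309,118) and (334,107); a bottle (354,146). I choose (334,250), the only jar on the chopper, and check it in a crop.

```bash
python3 - <<'E'
from h import *
a=dict(np.load('pics/top.npz')); b=dict(np.load('pics/scene.npz'))
P=pts(a); v,u=np.mgrid[:480,:640]
box=(u>295)&(u<415)&(v>165)&(v<297)
D=(box&(abs(P[...,2]-45)<6)&(a['pixels'].min(-1)>130)).astype(np.uint8)
D=cv2.morphologyEx(D,cv2.MORPH_OPEN,np.ones((3,3)))
print('deck z',np.median(P[D>0][:,2]))
# rays of deck pixels at z=45
c=max(cv2.findContours(D,0,2)[0],key=cv2.contourArea)[:,0]
W=np.array([ray(a,x,y,45)[:2] for x,y in c],np.float32)
print('deck',cv2.minAreaRect(W))
def top(bx,zlo,zhi,n):
    m=bx&(P[...,2]>zlo)&(P[...,2]<zhi); q=P[m]; print(n,m.sum(),q.mean(0).round(1), cv2.minEnclosingCircle(q[:,:2].astype(np.float32)))
top(box&(u<348)&(v>235),135,165,'cap')
top(box&(u>352)&(v>245),80,100,'peg')
top(box,110,125,'lid')
hs=cv2.cvtColor(a['pixels'],cv2.COLOR_RGB2HSV)
m=((u>190)&(u<265)&(v>220)&(v<292)&(hs[...,1]>100)&(hs[...,2]>120)).astype(np.uint8)
c=max(cv2.findContours(m,0,2)[0],key=cv2.contourArea)[:,0]
print('board',cv2.minEnclosingCircle(np.array([ray(a,x,y,10)[:2] for x,y in c],np.float32)))
print('red',ray(a,402,323,105),'tin',P[347,289],'canister top',P[150,293])
i=np.hstack([cv2.resize(a['pixels'][225:295,300:380],None,fx=5,fy=5)[:350],cv2.resize(b['pixels'][220:305,270:350],None,fx=5,fy=5)[:350]])[...,::-1]
cv2.imwrite('pics/crop1.png',i)
E
```

```text
deck z 44.59177046014179
deck ((586.7391967773438, -140.3374786376953), (167.07986450195312, 216.11752319335938), 72.4980239868164)
cap 330 [528.2 -92.4 149.6] ((529.0089721679688, -92.96234130859375), 20.449188232421875)
peg 37 [ 516.5 -152.7   89.9] ((516.41357421875, -153.09854125976562), 6.698253154754639)
lid 1729 [ 639.7 -156.9  116.9] ((600.2935791015625, -129.64305114746094), 100.43689727783203)
board ((537.887939453125, 142.56031799316406), 71.54499816894531)
red [ 383.91545108 -230.954089    105.        ] tin [ 3.37195171e+02 -1.40557881e-01  3.95340583e+01] canister top [761.89678966  -5.72420759  70.51878681]
```

View pics/crop1.png

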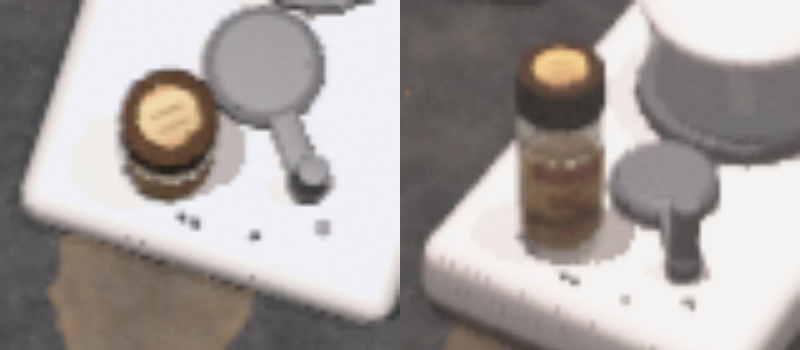

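The crop confirms a clear jar with a dark cap, front left of the dial. The peg is at (516,-153), which agrees with chopper yaw of about -0.305, and the dial axis is at about (568,-134). The present tool yaw is within 0.07 rad of tangent to the peg at q≈0.8, so it serves for both grasps.

```bash
cp /dev/null log.txt
python3 -m inch '[[0,0,0,-0.5,-0.5,0,0],[0,0,0,-1,-1,0,0],[0,0,0,-1,-1,0,0],[0,0,0,-1,-1,0,0],[0,0,0,-1,-1,0,0],[0,0,0,-1,-1,0,0],[0,0,0,-1,-1,0,0],[0,0,0,-1,-1,0,0]]' 40
python3 -m inch '[[0,0,0,-1,-1,0,0],[0,0,0,-1,-1,0,0],[0,0,0,-1,-1,0,0],[0,0,0,-1,-1,0,0],[0,0,0,-1,-1,0,0],[0,0,0,-1,-1,0,0],[0,0,0,-1,-1,0,0],[0,0,0,-1,-1,0,0]]'
python3 -m inch '[[0,0,0,-1,-1,0,0],[0,0,0,-1,-1,0,0],[0,0,0,-1,-1,0,0],[0,0,0,-1,-0.8,0,0],[0,0,0,-0.5,-0.25,0,0],[0,0,0,0,0,0,0],[0,0,0,0,0,0,0]]'
```

```text
clock: 0.77
eef_pos: [337.1, 334.4, 253.1]
tcp_rot: [-3.141, -0.0, 2.76]
contact_force: [0.9, -0.3, -0.4]
opening: 0.999
grasp_force: 0.0
clock: 1.43
eef_pos: [448.3, 74.3, 253.2]
tcp_rot: [3.142, -0.0, 2.76]
contact_force: [0.2, 0.4, 0.4]
opening: 1.002
grasp_force: 0.0
clock: 2.02
eef_pos: [514.5, -59.8, 252.8]
tcp_rot: [3.142, -0.001, 2.758]
contact_force: [-0.3, 0.1, -0.5]
opening: 1.001
grasp_force: 0.0
```

```bash
python3 -m inch '[[0,0,0,-0.5,-0.5,0,0],[0,0,0,-0.5,-0.5,0,0],[0,0,0,0,0,0,0],[0,0,0,0,0,0.8,0],[0,0,0,0,0,0.8,0],[0,0,0,0,0,0.8,0],[0,0,0,0,0,0,0]]'
python3 - <<'E'
from h import *
grab('wrist')
E
```

```text
clock: 2.6
eef_pos: [525.6, -90.2, 190.0]
tcp_rot: [-3.141, -0.006, 2.761]
contact_force: [-0.4, 0.1, -0.6]
opening: 1.001
grasp_force: 0.0
```

View pics/wrist.png

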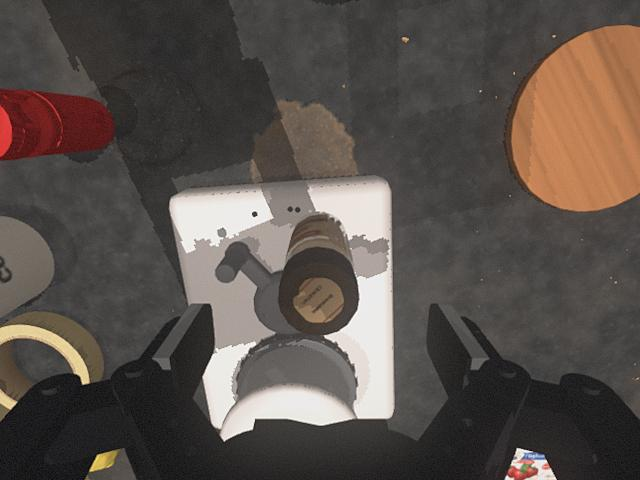

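The wrist view has the cap at (318,300), centred between the finger pads at (205,335) and (435,335). I descend and grip.

```bash
python3 -m inch '[[0,0,0,-0.1,-0.05,0.7,0],[0,0,0,0,0,0.8,0],[0,0,0,0,0,0.8,0],[0,0,0,0,0,0.2,0],[0,0,0,0,0,0,0],[0,0,0,0,0,0,0]]'
python3 -m inch '[[0,0,0,0,0,0,1],[0,0,0,0,0,0,1],[0,0,0,0,0,0,1],[0,0,0,0,0,0,1],[0,0,0,0,0,0,1],[0,0,0,0,0,0,1],[0,0,0,0,0,0,1],[0,0,0,0,0,0,1]]' 30
```

```text
clock: 3.15
eef_pos: [531.0, -94.1, 132.0]
tcp_rot: [3.141, 0.001, 2.76]
contact_force: [0.2, 0.1, -0.5]
opening: 0.998
grasp_force: 0.0
clock: 3.82
eef_pos: [531.1, -94.5, 131.6]
tcp_rot: [3.141, 0.001, 2.76]
contact_force: [-0.3, 1.6, 6.3]
opening: 0.469
grasp_force: 29.7
```

```bash
python3 -m inch '[[0,0,0,0,0,-0.3,1],[0,0,0,0,0,-0.6,1],[0,0,0,0,0,-0.8,1],[0,0,0,0,0,-0.6,1],[0,0,0,0,0,-0.1,1],[0,0,0,0,0,0,1]]' 30
python3 -m inch '[[0,0,0,0.1,0.29,0,1],[0,0,0,0.22,0.6,0,1],[0,0,0,0.32,0.9,0,1],[0,0,0,0.32,0.9,0,1],[0,0,0,0.32,0.9,0,1],[0,0,0,0.32,0.9,0,1],[0,0,0,0.32,0.9,0,1],[0,0,0,0.32,0.9,0,1]]'
python3 -m inch '[[0,0,0,0.32,0.9,0,1],[0,0,0,0.32,0.9,0,1],[0,0,0,0.22,0.6,0,1],[0,0,0,0.1,0.2,0,1],[0,0,0,0,0,0,1],[0,0,0,0,0,0,1]]'
```

```text
clock: 4.32
eef_pos: [531.0, -94.6, 191.8]
tcp_rot: [3.141, 0.002, 2.76]
contact_force: [-0.9, -0.4, -2.0]
opening: 0.473
grasp_force: 30.5
clock: 4.98
eef_pos: [536.0, 73.9, 189.4]
tcp_rot: [-3.141, -0.002, 2.76]
contact_force: [0.5, -0.3, -1.1]
opening: 0.469
grasp_force: 30.5
clock: 5.48
eef_pos: [538.4, 141.3, 190.0]
tcp_rot: [-3.14, -0.001, 2.761]
contact_force: [0.1, -0.5, -1.3]
opening: 0.471
grasp_force: 30.6
```

```bash
python3 -m inch '[[0,0,0,0,0,0.5,1],[0,0,0,0,0,0.8,1],[0,0,0,0,0,0.8,1],[0,0,0,0,0,0.8,1],[0,0,0,0,0,0.4,1],[0,0,0,0,0,0.1,1],[0,0,0,0,0,0,1],[0,0,0,0,0,0,1]]'
python3 -m inch '[[0,0,0,0,0,0.12,1],[0,0,0,0,0,0.08,1],[0,0,0,0,0,0,1],[0,0,0,0,0,0,1]]'
python3 - <<'E'
from h import *
grab('wrist')
b=grab('scene')
cv2.imwrite('pics/c2.png',cv2.resize(b['pixels'][150:330,130:350],None,fx=3,fy=3)[...,::-1])
E
```

```text
clock: 6.15
eef_pos: [539.6, 141.3, 106.5]
tcp_rot: [3.141, 0.001, 2.759]
contact_force: [-0.7, -0.2, -1.0]
opening: 0.471
grasp_force: 30.6
clock: 6.48
eef_pos: [539.2, 141.6, 101.1]
tcp_rot: [3.141, 0.0, 2.76]
contact_force: [0.2, -0.2, -1.0]
opening: 0.468
grasp_force: 30.6
```

View pics/c2.png

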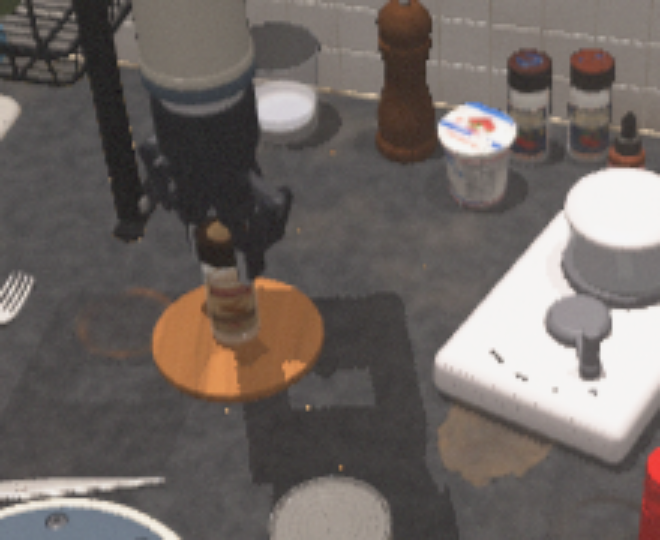

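The jar hangs upright over the board's middle at (232,310) in this crop, nearly down, and the chopper is now clear. I lower it to contact.

```bash
python3 -m inch '[[0,0,0,0,0,0.1,1],[0,0,0,0,0,0,1],[0,0,0,0,0,0.04,1],[0,0,0,0,0,0,1]]'
python3 -m inch '[[0,0,0,0,0,0.04,1],[0,0,0,0,0,0,1],[0,0,0,0,0,0,1]]'
```

```text
clock: 6.92
eef_pos: [538.9, 141.6, 97.1]
tcp_rot: [-3.141, -0.0, 2.76]
contact_force: [-0.6, -1.6, -2.3]
opening: 0.469
grasp_force: 30.6
clock: 7.17
eef_pos: [539.2, 141.6, 96.6]
tcp_rot: [3.141, 0.0, 2.76]
contact_force: [-0.4, -1.0, 3.7]
opening: 0.47
grasp_force: 30.5
```

```bash
python3 -m inch '[[0,0,0,0,0,0,0.5],[0,0,0,0,0,0,0.45],[0,0,0,0,0,0,0.4],[0,0,0,0,0,0,0.3],[0,0,0,0,0,0,0.15],[0,0,0,0,0,0,0],[0,0,0,0,0,0,0],[0,0,0,0,0,0,0]]'
python3 -m inch '[[0,0,0,0,0,-0.4,0],[0,0,0,0,0,-0.8,0],[0,0,0,0,0,-1,0],[0,0,0,0,0,-1,0],[0,0,0,0,0,-0.6,0],[0,0,0,0,0,0,0]]'
python3 - <<'E'
from h import *
a=grab('top'); w=grab('wrist')
P=pts(w); m=(P[...,2]>108)&(P[...,2]<122)&(np.hypot(P[...,0]-538,P[...,1]-142)<40)
q=P[m]; print(m.sum(),q.mean(0),cv2.minEnclosingCircle(q[:,:2].astype(np.float32)))
cv2.imwrite('pics/c3.png',w['pixels'][...,::-1])
E
```

```text
clock: 7.83
eef_pos: [539.1, 141.6, 96.3]
tcp_rot: [3.142, 0.0, 2.76]
contact_force: [-0.8, -0.1, 0.0]
opening: 1.0
grasp_force: 0.0
clock: 8.33
eef_pos: [541.1, 142.1, 195.6]
tcp_rot: [3.138, 0.005, 2.76]
contact_force: [0.1, 0.1, 0.9]
opening: 1.0
grasp_force: 0.0
3602 [537.11912945 143.71458274 114.53557166] ((538.3727416992188, 142.9698944091797), 20.271657943725586)
```

View pics/c3.png

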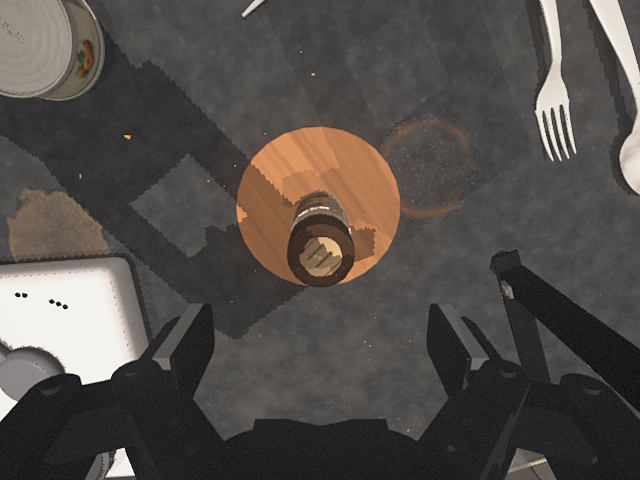

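The jar stands upright mid-board at (321,255), measured at (538,143) against the board centre (538,142.5). On to the peg.

```bash
python3 -m inch '[[0,0,0,-0.1,-0.3,0,0],[0,0,0,-0.2,-0.6,0,0],[0,0,0,-0.3,-1,0,0],[0,0,0,-0.3,-1,0,0],[0,0,0,-0.3,-1,0,0],[0,0,0,-0.3,-1,0,0],[0,0,0,-0.3,-1,0,0],[0,0,0,-0.3,-1,0,0]]'
python3 -m inch '[[0,0,0,-0.3,-1,0,0],[0,0,0,-0.3,-1,0,0],[0,0,0,-0.3,-1,0,0],[0,0,0,-0.3,-0.9,0,0],[0,0,0,-0.2,-0.5,0,0],[0,0,0,0,0,0,0],[0,0,0,0,0,0,0]]'
python3 -m inch '[[0,0,0,0,0,0.5,0],[0,0,0,0,0,0.8,0],[0,0,0,0,0,0.7,0],[0,0,0,0,0,0.4,0],[0,0,0,0,0,0,0],[0,0,0,0,0,0,0]]'
python3 - <<'E'
from h import *
w=grab('wrist')
P=pts(w); m=(P[...,2]>85)&(P[...,2]<97)&(np.hypot(P[...,0]-516,P[...,1]+153)<25)
q=P[m]; print(m.sum(),q.mean(0),cv2.minEnclosingCircle(q[:,:2].astype(np.float32)))
s=r.sense(); print(s['eef_pos'])
cv2.imwrite('pics/c4.png',w['pixels'][...,::-1])
E
```

```text
clock: 9.1
eef_pos: [522.2, -39.7, 190.0]
tcp_rot: [-3.141, -0.002, 2.76]
contact_force: [0.3, -0.5, -0.0]
opening: 1.002
grasp_force: 0.0
clock: 9.68
eef_pos: [514.4, -153.4, 190.5]
tcp_rot: [3.141, -0.002, 2.758]
contact_force: [0.1, 0.5, -0.3]
opening: 0.999
grasp_force: 0.0
clock: 10.18
eef_pos: [514.8, -152.4, 131.0]
tcp_rot: [3.142, -0.001, 2.761]
contact_force: [-0.5, 0.3, 0.5]
opening: 0.996
grasp_force: 0.0
650 [ 516.97419726 -153.38675909   89.99284692] ((517.8589477539062, -153.6104278564453), 7.056642532348633)
[ 515.3525388  -152.70279645  131.69670164]
```

View pics/c4.png

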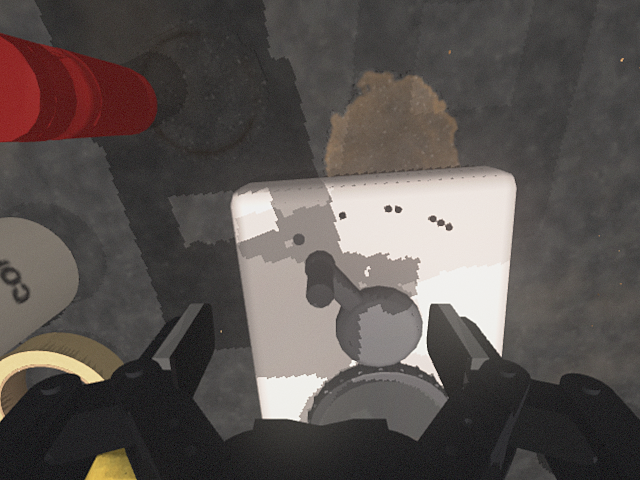

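The peg is at (320,290), centred between the pads at (205,335) and (435,335). The one, two and three dots are at (342,215), (393,209) and (441,222). I descend and pinch.

```bash
python3 -m inch '[[0,0,0,-0.06,0,0.5,0],[0,0,0,0,0,0.7,0],[0,0,0,0,0,0.4,0],[0,0,0,0,0,0.1,0],[0,0,0,0,0,0,0],[0,0,0,0,0,0,0]]'
python3 -m inch '[[0,0,0,0,0,0,1],[0,0,0,0,0,0,1],[0,0,0,0,0,0,1],[0,0,0,0,0,0,1],[0,0,0,0,0,0,1],[0,0,0,0,0,0,1],[0,0,0,0,0,0,1],[0,0,0,0,0,0,1]]' 50
python3 -m inch '[[0,0,0,0,0,0,1],[0,0,0,0,0,0,1],[0,0,0,0,0,0,1],[0,0,0,0,0,0,1]]'
```

```text
clock: 10.73
eef_pos: [516.6, -153.8, 89.0]
tcp_rot: [3.142, 0.0, 2.76]
contact_force: [0.7, -1.0, -0.2]
opening: 0.999
grasp_force: 0.0
clock: 11.4
eef_pos: [516.6, -153.6, 89.0]
tcp_rot: [3.141, 0.0, 2.76]
contact_force: [-0.3, 2.3, 3.6]
opening: 0.144
grasp_force: 48.8
clock: 11.73
eef_pos: [516.6, -153.6, 89.0]
tcp_rot: [3.141, 0.0, 2.76]
contact_force: [-0.8, 2.6, 5.5]
opening: 0.141
grasp_force: 48.9
```

```bash
python3 - <<'E'
import numpy as np
q=np.array([0,.1,.2,.3,.4,.5,.6,.7,.8,.9,1,1.1,1.2,1.22]); a=np.pi+.345-q
p=np.c_[567.6+55*np.cos(a),-134.3+55*np.sin(a)]; d=np.diff(p,axis=0)/25
y=2.76; print(np.c_[q[1:],d@[np.cos(y),np.sin(y)],d@[np.sin(y),-np.cos(y)],p[1:]].round(2))
E
```

```text
[[ 1.0000e-01  1.4000e-01  1.7000e-01  5.1424e+02 -1.4764e+02]
 [ 2.0000e-01  1.2000e-01  1.8000e-01  5.1318e+02 -1.4225e+02]
 [ 3.0000e-01  1.0000e-01  2.0000e-01  5.1266e+02 -1.3677e+02]
 [ 4.0000e-01  8.0000e-02  2.0000e-01  5.1268e+02 -1.3128e+02]
 [ 5.0000e-01  6.0000e-02  2.1000e-01  5.1326e+02 -1.2581e+02]
 [ 6.0000e-01  4.0000e-02  2.2000e-01  5.1438e+02 -1.2043e+02]
 [ 7.0000e-01  2.0000e-02  2.2000e-01  5.1603e+02 -1.1518e+02]
 [ 8.0000e-01 -1.0000e-02  2.2000e-01  5.1820e+02 -1.1013e+02]
 [ 9.0000e-01 -3.0000e-02  2.2000e-01  5.2086e+02 -1.0532e+02]
 [ 1.0000e+00 -5.0000e-02  2.1000e-01  5.2398e+02 -1.0080e+02]
 [ 1.1000e+00 -7.0000e-02  2.1000e-01  5.2755e+02 -9.6610e+01]
 [ 1.2000e+00 -9.0000e-02  2.0000e-01  5.3151e+02 -9.2800e+01]
 [ 1.2200e+00 -2.0000e-02  4.0000e-02  5.3235e+02 -9.2090e+01]]
```

```bash
python3 -m inch '[[0,0,0,0.14,0.17,0,1],[0,0,0,0.12,0.18,0,1],[0,0,0,0.1,0.2,0,1],[0,0,0,0.08,0.2,0,1],[0,0,0,0.06,0.21,0,1],[0,0,0,0.04,0.22,0,1],[0,0,0,0,0,0,1]]' 60
python3 -m inch '[[0,0,0,0.02,0.22,0,1],[0,0,0,-0.01,0.22,0,1],[0,0,0,-0.03,0.22,0,1],[0,0,0,-0.05,0.21,0,1],[0,0,0,0,0,0,1]]'
```

```text
clock: 12.32
eef_pos: [511.8, -121.6, 88.7]
tcp_rot: [-3.139, -0.006, 2.76]
contact_force: [-13.1, -4.6, 15.1]
opening: 0.136
grasp_force: 62.2
clock: 12.73
eef_pos: [521.5, -102.0, 88.5]
tcp_rot: [-3.139, -0.006, 2.76]
contact_force: [-13.7, -7.0, 14.4]
opening: 0.136
grasp_force: 62.5
```

```bash
python3 -m inch '[[0,0,0,-0.04,0.22,0,1],[0,0,0,-0.05,0.22,0,1],[0,0,0,-0.02,0.05,0,1],[0,0,0,0,0,0,1],[0,0,0,0,0,0,1],[0,0,0,0,0,0,1]]'
python3 - <<'E'
from h import *
b=grab('scene'); a=grab('top'); w=grab('wrist')
P=pts(w); m=(P[...,2]>105)&(P[...,2]<122)&(np.hypot(P[...,0]-538,P[...,1]-142)<40)
q=P[m]; print(m.sum(), q.mean(0) if m.any() else '')
i=np.hstack([cv2.resize(b['pixels'][190:310,260:390],(400,370)),cv2.resize(w['pixels'],(400,300),interpolation=3)[:370] if 0 else cv2.copyMakeBorder(cv2.resize(w['pixels'],(400,300),interpolation=3),0,70,0,0,0)])
cv2.imwrite('pics/c5.png',i[...,::-1])
E
```

```text
clock: 13.23
eef_pos: [530.4, -92.3, 88.6]
tcp_rot: [-3.14, -0.002, 2.76]
contact_force: [-6.0, -5.1, 5.9]
opening: 0.142
grasp_force: 60.5
0
```

View pics/c5.png

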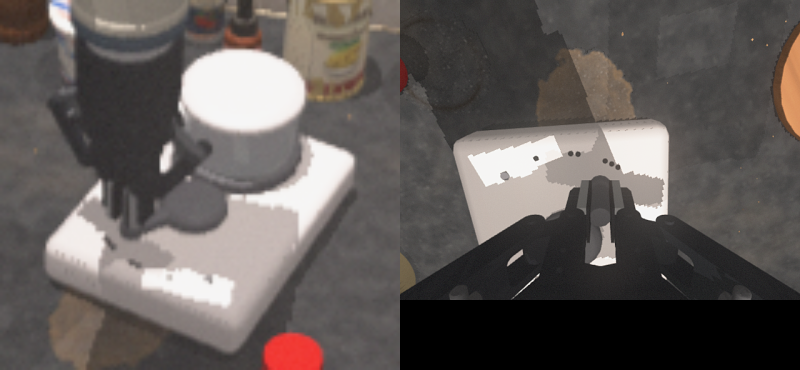

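The peg is pinched, standing by the three dots, which are at (610,162) in the right half. The TCP direction gives q≈1.19, and about 8 N of return force bears on the fingers. I hold a little longer, then check the jar in the top view and hand in.

```bash
python3 -m inch '[[0,0,0,0,0,0,1],[0,0,0,0,0,0,1],[0,0,0,0,0,0,1],[0,0,0,0,0,0,1],[0,0,0,0,0,0,1],[0,0,0,0,0,0,1]]'
python3 - <<'E'
from h import *
a=grab('top'); P=pts(a)
m=(P[...,2]>108)&(P[...,2]<122)&(np.hypot(P[...,0]-538,P[...,1]-142)<50)
q=P[m]; print(m.sum(), cv2.minEnclosingCircle(q[:,:2].astype(np.float32)) if m.any() else 'hidden')
p=r.sense()['eef_pos']; ang=np.arctan2(p[1]+134.3,p[0]-567.6); qd=(np.pi+.345-ang); print('q',qd)
if m.sum()>50 and 1.12<qd<1.3: print(r.sign_off())
E
```

```text
clock: 13.88
eef_pos: [530.4, -92.3, 88.6]
tcp_rot: [-3.14, -0.002, 2.76]
contact_force: [-6.5, -5.4, 5.8]
opening: 0.139
grasp_force: 60.5
305 ((537.0347900390625, 143.43629455566406), 20.608537673950195)
q 1.190244910164957
the job is handed in; nothing more can be done
None
```

The job is handed in at about 14 s: the jar stands upright within about 2 mm of the board's centre, and the fingers still hold the dial at the third click, at about 1.19 rad by the tool's position; no verdict came back.

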